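Park the scraper and pulse the bench mill

TASK

The bench mill has just been scraped clean and its scraper still lies across the open bowl: press the scraper down past the sprung yellow jaw of its rest until it lies fully home in both forks with the jaw closed over it, and let go of it. Then fit the mill's lid fully down into the bayonet collar, turn it clockwise to the middle of the green pulse mark, half way to the lock, and hold it there against the spring; the program finishes while the gripper is still holding the lid at pulse. Never turn the lid on through the click towards the red lock mark, and leave the other things on the bench where they are.

Things in the scene. Friction and masses are not known exactly. Their poses are not given: they have to be found in the camera images.
- mill: Bench mill, fixed: round blue-grey housing 164 mm across with an open steel bowl, upright, the same after half a turn. Origin: centre of its underside on the bench. On top a concentric steel bayonet collar, outside diameter 120, its flat top 120 mm above the bench, 10 mm proud of the shoulder around it (152 across). Mouth 90 mm across; bowl floor 50 mm below the collar top.
- mill_collar (a point): Centre of the mouth at the level of the collar's flat top, 120 mm above the bench; axes as the mill. Inside the collar a lip 6 mm thick has two entry notches for the lid's lugs, 15 mm wide, cut out to radius 54 mm, at the mill's +x and -x; under the lip runs the track in which the lugs turn.
- mill_green (a point): Middle of one of the two green pulse marks on the mill's shoulder, 68 mm from the axis, 111 mm above the bench, 30 deg clockwise (seen from above) from a notch. Marks in each half: white at the notch (0), green 22 to 38, red 60 deg (lock). Past 38 deg the lid's lugs climb sprung balls (about 0.5 N m more), click over them at about 48 and are locked at 60.
- pulse_switch (a joint): Sprung ring under the collar's lip, which the lid's lugs push round. 0 = at rest; grows (rad) as the lid turns clockwise seen from above: the lid's turn from the notch less 0.07 (the lugs meet it after about 4 deg). It pushes back with 0.1 N m at first, 0.2 N m at 30 deg, so a lid let go turns back. Middle of the green mark: 0.45; lock near 0.98.
- lid: The mill's loose lid, dark smoke grey, upright on the bench. Origin: centre of its underside. Plug 86 mm across, 14 high; two steel lugs under +x and -x, to radius 50 mm, 10 wide, 0.5 to 6.5 mm up; flange 120 mm across, 14 to 20 mm up, with yellow pointers over the lugs. 0.15 to 0.31 kg. It enters with its x along the mill's x, either way round; fully home its origin is 106 mm above the mill's.
- lid_grip (a point): Grip point on the lid's axis, 41 mm above its underside, in the wing grip on top: 66 mm long along the lid's x, 24 mm wide along y, from 20 to 52 mm above the underside, with a yellow line on top.
- scraper: Scraper: steel rod 10 mm in diameter, 200 mm long, with a blue grip sleeve (14 mm in diameter, 40 long) at its middle and a flat blade (40 long, 18 wide) at its +x end. It starts lying level across the collar, sleeve over the mouth, axis 125 mm above the bench. Origin: on the rod's axis at mid-length; x along the rod. 90 g.
- rest: Scraper rest, fixed: dark base plate 88 x 64 mm with two aluminium forks 8 mm thick, a plain one at x = -30 mm and at x = +30 one closed by a yellow sprung jaw. Origin: centre of its underside; x along the parked rod, either way round. Slots 13 mm wide, floor 36 mm up; prongs to 64 mm with leaning tips to 75. Between the forks 52 mm is free along x, down to 6 mm above the bench.
- rest_seat (a point): Where the middle of the rod's axis lies when the scraper is fully home: 41 mm above the bench, midway between the forks (the sleeve goes between them); axes as the rest.
- jaw (a joint): The rest's yellow sprung jaw, a gate 3 mm thick hinged on the -y prong at 58 mm up, lying level across the fork 17 mm above the seat. 0 = closed; grows (rad) as a rod pushed straight down swings it down and aside (about 1.0, at 4 to 10 N); it springs back over the rod when that is fully home. It does not open upwards.
- bowl: Bystander: brass singing bowl, 110 mm across, 55 high. Origin: centre of its underside.
- jar: Bystander: amber jar with a black cap, 68 mm across, 95 high. Origin: centre of its underside.
- tape: Bystander: roll of brown parcel tape standing on its flat side, 90 mm across, 48 high. Origin: centre of its underside.
- carton: Bystander: small cardboard box, 80 x 80 x 65 mm. Origin: centre of its underside.
- screwdriver: Bystander: red-handled screwdriver lying on the bench. Origin: under its middle.
- brush: Bystander: brush lying on the bench. Origin: under its middle.
- mallet: Bystander: wooden bowl mallet with a pale head, 200 mm long, lying on the bench. Origin: under its handle.
Things that resemble listed ones, but are neither listed nor needed, are in the scene too. Leave any turquoise look-alike of the lid alone. There is more than one size of the scraper; the job needs the larger.

How it is judged (in metres and radians):
On the way, in this order (a step that is already met when the one before it is completed fails the run):
1. the scraper lies fully home in both forks of the rest, the jaw closed over it, and is let go (horizontal distance between scraper and rest_seat below 0.012 m and y of scraper in the frame of rest_seat between -0.004 and 0.004 m and z of scraper in the frame of rest_seat between -0.003 and 0.003 m and angle between the x axis of scraper and the x axis of rest, either way round below 0.1 rad and value of joint jaw below 0.05 rad and contact force between the fingers and scraper below 0.1 N), for 0.2 s.
2. the lid is fully down in the bayonet collar (z of lid in the frame of mill between 0.103 and 0.1085 m and horizontal distance between lid and mill_collar below 0.0035 m and angle between lid's own z axis and vertical below 0.06 rad), for 0.1 s.
At the end, for the whole second after the job is handed in: Through the last second the gripper holds the lid still (over 1 N), home in the collar (103 to 108.5 mm up, 3.5 mm off axis), turned clockwise 22 to 38 deg, switch 0.30 to 0.61; the scraper lies untouched in the rest within 3 mm in height, 4 across, 12 along, 0.1 rad, jaw below 0.05 (all of step 1 and all of step 2 and angle between the x axis of lid and the x axis of mill, either way round between 0.384 and 0.663 rad and value of joint pulse_switch between 0.3 and 0.61 rad and angular speed of lid below 0.15 rad/s and contact force between the fingers and lid above 1 N); the arm keeps its last pose, push and grip.
It fails at once if the lid is turned on through the click of the lock (switch past 0.80 rad) (value of joint pulse_switch above 0.8 rad).
It fails at once if a bystander is moved by more than 30 mm (distance of any of bowl, jar, tape, carton, screwdriver, brush, mallet from where it was at the start of the episode above 0.03 m).
It also fails if it takes over 72 s, if anything falls off the work surface, if the arm or the gripper's body presses on something with over 40 N, if the wrist force passes 120 N, or if a joint passes its speed limit or range.

ROBOT

A 6-joint arm with a two-finger parallel gripper is mounted at the origin on the work surface. World frame = base frame: x ahead of the robot, y to its left, z up, the work surface at z = 0. Lengths are in mm, angles in rad, forces in N, time in s.
With the tool pointing down it reaches from about 350 to 875 mm from the base axis. Payload 4.2 kg.
Tool frame: the origin (TCP) lies at the very end of the fingers, on their centre line; the grasp point (between the pads) lies 19 mm behind it; z points along the fingers, y is the line along which they close (so a half turn about z gives the same grasp; the last joint's range is limited). The gripper opens to 85 mm and grips with 20 to 120 N. Pads are 22 mm wide; open, the fingers measure 114 mm over their backs; the gripper's body (76 mm by 85 mm) begins 54 mm behind the grasp point. The pads swing forward as they close: fully open they stand 13 mm farther back than shut.
Start: joints at [-0.886, 0.385, 0.008, 0, -1.194, -0.259], TCP at [258.168, -569.165, 231.312] pointing down, gripper open.
Joint ranges: [-3.14, 3.14], [-1.21, 2.06], [-1.07, 1.41], [-3.16, 2.05], [-2.99, -0.16], [-3.1, 3.1]. Speed limits (rad/s): [2.79, 2.79, 3.14, 3.14, 3.14, 3.14].

INTERFACE

Orientations are given as a unit quaternion [x, y, z, w].
In Python, from bench import arm, optics gives the robot as it stands. The module is installed in compiled form; this text tells all that it offers.
- The arm moves only by the tool step_arm, never from a script. Its argument "motion" is a list of rows, each an object with "dr": the turn, a rotation vector about the tool's x, y, z in units of 8 degrees (1.0 is 8 degrees), a list of three; "slide": the shift along the tool's x, y, z in mm, a list of three; "jaw": the finger opening in mm, from 0 to 85.4. A call has exactly 8 rows; each row is the pose to reach, as a shift and turn from the pose commanded when the call began, along the tool's axes at that moment; what a row does not reach only later rows make up. A row lasts 1/8 s, in which the tool goes at most 62.5 mm and 10.7 degrees, less where a joint would pass 70% of its speed; a pose out of reach is approached as far as the arm can. A call with a gripper value outside its range is refused whole. The fingers move at their own pace and stop on an object; the grip force is fixed at half the most. Time passes only in rows, so rows that repeat a pose let the fingers close, or fill a call up. It gives the time, the measured TCP pose, the force, the opening and the grip force at its end, in the units of the state.
- arm.read_state(): the state, without advancing time (a new reading comes with each control period).
- optics.get_image(name): name is "scene" or "top" or "wrist"; returns the picture (400x640x3 uint8, blue, green, red); there is no depth.
- optics.camera_info(name): a dict with "camera_matrix" (3x3 intrinsics, pixels), "k1" (the pictures are not rectified: a ray, as slopes to the right and down, at radius r is drawn at 1 + k1 r^2 times it, then the intrinsics apply), "view" (4x4, takes a point from world to camera coordinates); the wrist camera has in their place "T_tool_cam" (4x4, takes a point from camera to tool coordinates, whose origin is the TCP and whose axes are the flange's). Camera axes: x right, y up, looking along -z (the intrinsics and any distortion apply to the point x, -y, -z); pixel columns grow to the right and rows downward; lengths in mm; the calibration is good to about 2 mm. A picture is of the moment at which its call begins: read the wrist's pose just before it. camera_info takes no time and is no camera call.
- arm.job_done(): hands the job in; it is judged then, once.
The state is a dict: "clock": time; "joints": joint angles; "joint_vel": joint speeds; "joint_efforts": joint torques, N m; "position": TCP position; "ee_rot": TCP orientation; "contact_force": force on the tool from outside, world axes, zero at the start; "wrist_torque": the same for the moment, N m; "gripper_width": finger opening in mm; "grasp_force": force on a finger pad.
Only numpy, scipy, OpenCV 4.12 (cv2) and the standard library are available. Lean on these libraries where they do the work, as an engineer would, in place of code of your own. Each camera call takes 0.05 s, during which the arm holds its last target. There are 200 camera calls.

## Working session

There is one attempt and no reset: what is moved stays moved. The work goes in short steps, Python scripts to look and compute and a tool call to move; the robot and the scene stay as the last step left them, time stands still between calls to the robot, and variables do not carry over. Pictures are saved under pics/ and viewed, at most 13 in all, crops included, and the job is handed in when it is done.

Besides the shell and the picture viewer there is one more tool, called after ">>>" by a JSON object that holds its "op" and its "data", one argument or row to a line. step_arm: Moves the arm, as the interface text tells. Its arguments: {"type":"object","properties":{"motion":{"type":"array","items":{"type":"object","properties":{"dr":{"type":"array","items":{"type":"number"}},"slide":{"type":"array","items":{"type":"number"}},"jaw":{"type":"number"}}}}},"required":["motion"]}

```bash
mkdir -p pics; python3 - <<'E'
from bench import arm, optics
import cv2
s=arm.read_state()
print({k:s[k] for k in ('clock','position','ee_rot','gripper_width')})
for n in ('top','scene'):
    cv2.imwrite(f'pics/{n}0.png',optics.get_image(n)); 
for n in ('top','scene','wrist'): print(n,optics.camera_info(n))
E
```

```text
{'clock': 0.0, 'position': array([ 257.96491053, -568.65735629,  230.23682449]), 'ee_rot': array([-2.11205413e-01,  9.77441124e-01,  1.03195127e-03, -2.41676650e-04]), 'gripper_width': 85.60593424132222}
top {'camera_matrix': array([[487.24253695,   0.        , 312.19304543],
       [  0.        , 487.24253695, 193.10941806],
       [  0.        ,   0.        ,   1.        ]]), 'k1': -0.06539041015211813, 'view': array([[-1.68908440e-02, -9.99853720e-01,  2.69033594e-03,
        -3.95855278e+00],
       [ 9.92565990e-01, -1.64432502e-02,  1.20591770e-01,
        -5.50957212e+02],
       [-1.20529892e-01,  4.70723273e-03,  9.92698538e-01,
        -1.30293629e+03],
       [ 0.00000000e+00,  0.00000000e+00,  0.00000000e+00,
         1.00000000e+00]])}
scene {'camera_matrix': array([[482.65756834,   0.        , 317.41077154],
       [  0.        , 482.65756834, 199.80776406],
       [  0.        ,   0.        ,   1.        ]]), 'k1': -0.141610855606427, 'view': array([[ 8.50783574e-01,  5.25322843e-01,  1.42555916e-02,
        -4.86867309e+02],
       [-3.91370120e-01,  6.15271410e-01,  6.84302946e-01,
         1.32409411e+02],
       [ 3.50708911e-01, -5.87772918e-01,  7.29058472e-01,
        -1.82516400e+03],
       [ 0.00000000e+00,  0.00000000e+00,  0.00000000e+00,
         1.00000000e+00]])}
wrist {'camera_matrix': array([[345.31971632,   0.        , 320.50903072],
       [  0.        , 345.31971632, 199.05618551],
       [  0.        ,   0.        ,   1.        ]]), 'k1': -0.0310873069719673, 'T_tool_cam': array([[ 5.15116167e-04,  9.49131732e-01,  3.14878850e-01,
         8.00600143e+01],
       [ 9.99998218e-01,  8.30628509e-05, -1.88629003e-03,
        -9.75816274e-02],
       [-1.81649246e-03,  3.14879260e-01, -9.49129997e-01,
        -1.43678467e+02],
       [ 0.00000000e+00,  0.00000000e+00,  0.00000000e+00,
         1.00000000e+00]])}
```

View pics/top0.png

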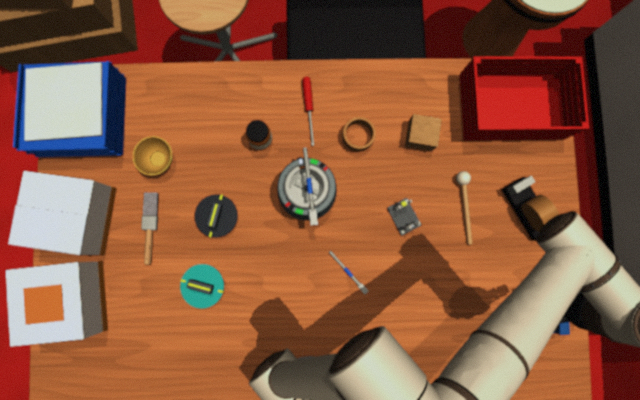

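View pics/scene0.png

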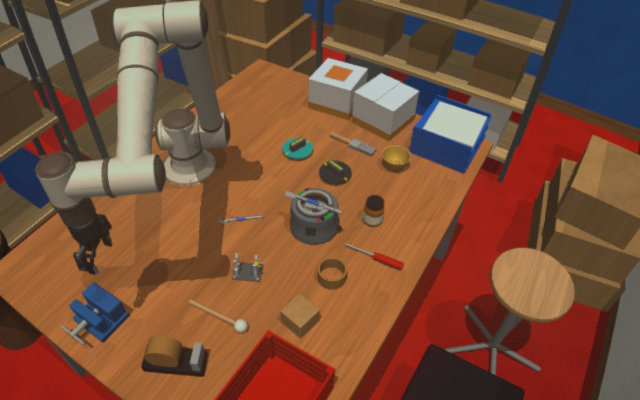

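Top view: mill at (307,188) with the scraper across it from (306,150) to (313,222). The dark lid is at (216,216) and the rest at (404,216). The turquoise decoy is at (202,287) and the small scraper at (348,272). I'll enlarge the top picture.

```bash
cat > h.py <<'E'
import numpy as np, cv2
from scipy.spatial.transform import Rotation as R
from bench import arm, optics
def cam(n,s=None):
    i=optics.camera_info(n)
    if n=='wrist':
        T=np.eye(4);T[:3,:3]=R.from_quat(s['ee_rot']).as_matrix();T[:3,3]=s['position'];T=T@i['T_tool_cam']
    else: T=np.linalg.inv(i['view'])
    return i['camera_matrix'],i['k1'],T
def p2w(n,uv,z,s=None):
    K,k,T=cam(n,s); out=[]
    for (u,v),zz in zip(uv,np.broadcast_to(z,len(uv))):
        x,y=cv2.undistortPoints(np.array([[[u,v]]],float),K,np.array([k,0,0,0,0.]))[0,0]
        d=T[:3,:3]@np.array([x,-y,-1]);o=T[:3,3]
        out.append(o+d*(zz-o[2])/d[2])
    return np.array(out)
def w2p(n,P,s=None):
    K,k,T=cam(n,s);q=(np.linalg.inv(T)@np.c_[np.array(P,float),np.ones(len(P))].T)[:3].T*[1,-1,-1]
    return cv2.projectPoints(q,np.zeros(3),np.zeros(3),K,np.array([k,0,0,0,0.]))[0][:,0]
def yaw(s):  # world yaw of tool x and y axes, deg
    M=R.from_quat(s['ee_rot']).as_matrix(); return np.degrees([np.arctan2(M[1,0],M[0,0]),np.arctan2(M[1,1],M[0,1])])
def totool(s,target):
    M=R.from_quat(s['ee_rot']).as_matrix(); return M.T@(np.array(target)-s['position'])
E
python3 - <<'E'
from h import *
im=cv2.imread('pics/top0.png')
cv2.imwrite('pics/top0z.png',cv2.resize(im[140:265,190:430],None,fx=3.33,fy=3.33,interpolation=cv2.INTER_CUBIC))
print(p2w('top',[(306,150),(313,222),(309,186)],125).round(1))
print(p2w('top',[(307,188)],120).round(1),p2w('top',[(216,216)],20).round(1),p2w('top',[(404,216)],60).round(1))
s=arm.read_state();print(yaw(s))
E
```

```text
[[652.1   1.4 125. ]
 [465.9 -13.5 125. ]
 [558.1  -4.9 125. ]]
[[5.537e+02 3.000e-01 1.200e+02]] [[493.2 253.3  20. ]] [[ 481.7 -258.    60. ]]
[-155.61481653  114.38517366]
```

View pics/top0z.png

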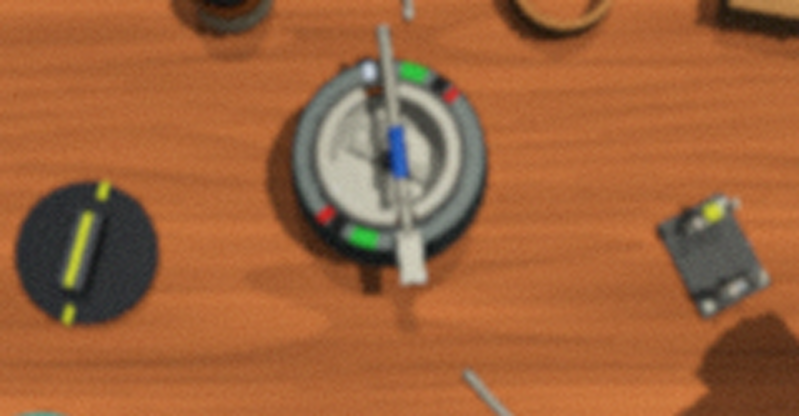

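Mill centre is at (389,152) in the crop, with white at (370,71), green at (414,71)/(364,238) and red at (450,95)/(326,215). The scraper runs from (383,27) to the blade at (413,283), with the sleeve at (399,152). The lid centre is (87,253), its pointers (103,190)/(69,315). The rest's yellow jaw is at (712,211) and its plain fork near (735,288).

```bash
python3 - <<'E'
from h import *
f=lambda L:[(190+a/3.33-.35,140+b/3.33-.35) for a,b in L]
a=lambda p,q:np.degrees(np.arctan2(*(q-p)[1::-1]))
sc=p2w('top',f([(383,27),(413,283),(399,152)]),125);print('scr',sc.round(1),a(sc[1],sc[0]))
m=p2w('top',f([(389,152)]),120);print('mill',m.round(1))
g=p2w('top',f([(414,71),(364,238),(450,95),(326,215),(370,71)]),111);print(g.round(1),'green mid',(g[0]+g[1])/2,a(g[1],g[0])+30,a(g[3],g[2])+60)
l=p2w('top',f([(87,253),(103,190),(69,315)]),20);print('lid',l.round(1),a(l[2],l[1]))
r=p2w('top',f([(712,255)]),6);print('rest',r.round(1))
s=arm.read_state();print(totool(s,[482,-258,230]))
E
```

```text
scr [[658.    4.7 125. ]
 [459.2 -15.1 125. ]
 [559.9  -6.1 125. ]] 5.699371483790138
mill [[560.7   1.6 120. ]]
[[625.6 -18.9 111. ]
 [495.3  22.  111. ]
 [606.1 -46.6 111. ]
 [513.6  51.1 111. ]
 [626.2  15.5 111. ]] green mid [560.45043958   1.56438253 111.        ] 12.584945415509399 13.405601601243333
lid [[494.2 254.   20. ]
 [546.6 240.9  20. ]
 [443.2 268.6  20. ]] -14.995055135305192
rest [[ 484.9 -266.9    6. ]]
[-332.32548872  190.4804786     0.67290087]
```

>>> {"op": "step_arm", "data": {
  "motion": [
    {"dr":[0,0,0],"slide":[-48,27,0],"jaw":40},
    {"dr":[0,0,0],"slide":[-96,54,0],"jaw":40},
    {"dr":[0,0,0],"slide":[-144,82,0],"jaw":40},
    {"dr":[0,0,0],"slide":[-192,109,0],"jaw":40},
    {"dr":[0,0,0],"slide":[-240,136,0],"jaw":40},
    {"dr":[0,0,0],"slide":[-288,163,0],"jaw":40},
    {"dr":[0,0,0],"slide":[-330,188,0],"jaw":40},
    {"dr":[0,0,0],"slide":[-330,188,0],"jaw":40}
  ]
}}

```text
clock: 1.1
position: [482.4, -259.2, 230.8]
ee_rot: [-0.214, 0.977, 0.0, -0.0]
contact_force: [0.3, -1.4, 0.6]
gripper_width: 40.2
grasp_force: 0.0
```

```bash
python3 - <<'E'
from h import *
import pickle
s=arm.read_state();im=optics.get_image('wrist');pickle.dump(s,open('s1.pkl','wb'))
cv2.imwrite('pics/w1.png',im)
print(s['clock'],s['position'],yaw(s),s['gripper_width'])
print(w2p('wrist',[[485,-264,40]],s))
u,v=w2p('wrist',[[485,-264,40]],s)[0].astype(int);y0=max(v-90,0);x0=max(u-120,0);print(x0,y0)
cv2.imwrite('pics/w1z.png',cv2.resize(im[y0:y0+180,x0:x0+240],None,fx=3.3,fy=3.3,interpolation=cv2.INTER_CUBIC))
E
```

```text
1.1 [ 482.43870084 -259.16790166  230.84183776] [-155.34139656  114.65859104] 40.181947773283646
[[314.32919278 169.85975055]]
194 79
```

View pics/w1z.png

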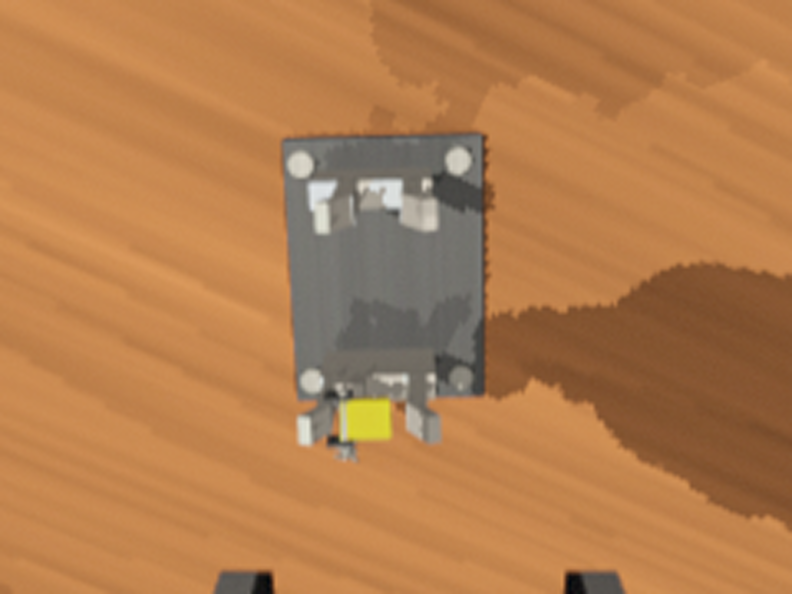

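Rest seen from the wrist: bolts at (300,165), (458,160), (312,381), (460,378) in the crop, plain fork at the top and yellow jaw at (367,420).

```bash
python3 - <<'E'
from h import *
import pickle
s=pickle.load(open('s1.pkl','rb'))
f=lambda L:[(194+a/3.3-.35,79+b/3.3-.35) for a,b in L]
a=lambda p,q:np.degrees(np.arctan2(*(q-p)[1::-1]))
b=p2w('wrist',f([(300,165),(458,160),(312,381),(460,378)]),8,s);print(b.round(1),b.mean(0),a(b[0],b[2]),a(b[1],b[3]))
c=p2w('wrist',f([(284,139),(485,133),(298,398),(485,394)]),6,s);print(c.round(1),c.mean(0),a(c[0]+c[1],c[2]+c[3]), np.linalg.norm(c[0]-c[2]),np.linalg.norm(c[0]-c[1]))
t=p2w('wrist',f([(381,193),(391,380)]),36,s);print('slots',t.round(1),t.mean(0),a(t[0],t[1]),np.linalg.norm(t[0]-t[1]))
t=p2w('wrist',f([(314,220),(436,216),(300,430),(437,428)]),75,s);print('tips',t.round(1),t.mean(0),a(t[0]+t[1],t[2]+t[3]))
m=totool(s,[560,-5,250]);print('to mill',m)
E
```

```text
[[ 464.8 -307.9    8. ]
 [ 442.5 -263.     8. ]
 [ 529.5 -276.3    8. ]
 [ 507.7 -231.4    8. ]] [ 486.14067149 -269.63033714    8.        ] 26.072576553852354 25.83022500159396
[[ 459.7 -315.8    6. ]
 [ 431.4 -258.6    6. ]
 [ 537.8 -278.2    6. ]
 [ 509.9 -220.8    6. ]] [ 484.69591131 -268.35847815    6.        ] 25.737895396914787 86.63970381395771 63.79623979912548
slots [[ 458.2 -281.8   36. ]
 [ 509.8 -255.3   36. ]] [ 484.00466962 -268.5521077    36.        ] 27.1802035277893 58.02064277904958
tips [[ 466.5 -296.2   75. ]
 [ 452.1 -267.4   75. ]
 [ 522.3 -276.7   75. ]
 [ 505.8 -242.2   75. ]] [ 486.63731689 -270.63380752   75.        ] 22.248185105717795
to mill [-176.52384516  198.64380014  -19.08101938]
```

>>> {"op": "step_arm", "data": {
  "motion": [
    {"dr":[0,0,0.4],"slide":[-30,34,-19],"jaw":40},
    {"dr":[0,0,0.8],"slide":[-60,68,-19],"jaw":40},
    {"dr":[0,0,1.2],"slide":[-90,102,-19],"jaw":40},
    {"dr":[0,0,1.6],"slide":[-120,136,-19],"jaw":40},
    {"dr":[0,0,2.0],"slide":[-150,170,-19],"jaw":40},
    {"dr":[0,0,2.38],"slide":[-176,198,-19],"jaw":40},
    {"dr":[0,0,2.38],"slide":[-176,198,-19],"jaw":40},
    {"dr":[0,0,2.38],"slide":[-176,198,-19],"jaw":40}
  ]
}}

```text
clock: 2.15
position: [559.1, -9.8, 250.0]
ee_rot: [-0.046, 0.999, -0.0, -0.001]
contact_force: [0.2, -0.3, -0.8]
gripper_width: 40.1
grasp_force: 0.0
```

```bash
python3 - <<'E'
from h import *
import pickle
s=arm.read_state();im=optics.get_image('wrist');pickle.dump(s,open('s2.pkl','wb'))
print(s['clock'],s['position'],yaw(s),s['contact_force'])
u,v=w2p('wrist',[[560,0,120]],s)[0].astype(int);y0=max(v-150,0);x0=max(u-200,0);print(u,v,x0,y0)
cv2.imwrite('pics/w2z.png',cv2.resize(im[y0:y0+300,x0:x0+400],None,fx=2,fy=2,interpolation=cv2.INTER_CUBIC))
E
```

```text
2.15 [559.08113317  -9.75426985 249.9711646 ] [-174.69230118   95.3077121 ] [ 0.24335055 -0.33234634 -0.83820249]
331 189 131 39
```

View pics/w2z.png

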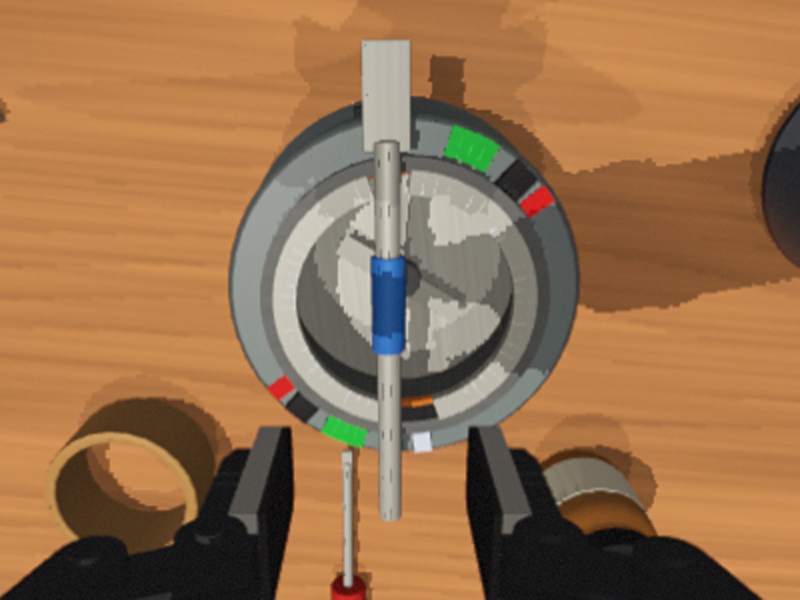

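Wrist view: the rod runs from (386,41) at the blade to (391,520), with the sleeve spanning (371–406, 257–354). Greens are at (472,148)/(345,431), reds at (537,201)/(281,387) and white at (422,441).

```bash
python3 - <<'E'
from h import *
import pickle
s=pickle.load(open('s2.pkl','rb'))
f=lambda L:[(131+a/2-.25,39+b/2-.25) for a,b in L]
a=lambda p,q:np.degrees(np.arctan2(*(q-p)[1::-1]))
r=p2w('wrist',f([(386,41),(391,520),(388.5,257),(389,354)]),125,s);print(r.round(1),a(r[0],r[1]),(r[0]+r[1])/2,(r[2]+r[3])/2,np.linalg.norm(r[0]-r[1]))
g=p2w('wrist',f([(472,148),(345,431),(537,201),(281,387),(422,441)]),111,s);print(g.round(1),(g[0]+g[1])/2,(g[2]+g[3])/2,a(g[0],g[1])+30,a(g[2],g[3])+60,np.linalg.norm(g[0]-g[1]))
print('slide',totool(s,[*((r[2]+r[3])/2)[:2],106]),'yaw',yaw(s))
E
```

```text
[[461.  -15.9 125. ]
 [662.2   5.8 125. ]
 [540.9  -7.2 125. ]
 [581.9  -3.  125. ]] 6.14765280057426 [561.61319618  -5.05155554 125.        ] [561.3906898   -5.09621253 125.        ] 202.29906055384785
[[496.6  22.2 111. ]
 [626.5 -18.6 111. ]
 [515.1  51.5 111. ]
 [607.4 -48.6 111. ]
 [628.3  16.9 111. ]] [561.56021088   1.80863066 111.        ] [561.22821186   1.42640868 111.        ] 12.578036586436944 12.672846462132853 136.0842878837848
slide [ -2.8900096    4.45458586 143.96712228] yaw [-174.69230118   95.3077121 ]
```

>>> {"op": "step_arm", "data": {
  "motion": [
    {"dr":[0,0,-0.1],"slide":[-2.9,4.5,0],"jaw":30},
    {"dr":[0,0,-0.1],"slide":[-2.9,4.5,20],"jaw":30},
    {"dr":[0,0,-0.1],"slide":[-2.9,4.5,50],"jaw":30},
    {"dr":[0,0,-0.1],"slide":[-2.9,4.5,80],"jaw":30},
    {"dr":[0,0,-0.1],"slide":[-2.9,4.5,100],"jaw":30},
    {"dr":[0,0,-0.1],"slide":[-2.9,4.5,100],"jaw":30},
    {"dr":[0,0,-0.1],"slide":[-2.9,4.5,100],"jaw":30},
    {"dr":[0,0,-0.1],"slide":[-2.9,4.5,100],"jaw":30}
  ]
}}

```text
clock: 3.2
position: [562.8, -3.9, 151.6]
ee_rot: [-0.054, 0.999, 0.0, 0.001]
contact_force: [-0.2, -0.2, 0.5]
gripper_width: 30.2
grasp_force: 0.0
```

```bash
python3 - <<'E'
from h import *
s=arm.read_state()
print(s['clock'],s['position'],yaw(s),s['contact_force'],totool(s,[561.4,-5.1,106]))
E
```

```text
3.2 [562.76261055  -3.85225361 151.60508024] [-173.84186962   96.15816127] [-0.1570351  -0.19032825  0.45349296] [ 1.60163148 -1.10429403 45.60101133]
```

>>> {"op": "step_arm", "data": {
  "motion": [
    {"dr":[0,0,0],"slide":[1.2,-1,15],"jaw":30},
    {"dr":[0,0,0],"slide":[1.2,-1,35],"jaw":30},
    {"dr":[0,0,0],"slide":[1.2,-1,45],"jaw":30},
    {"dr":[0,0,0],"slide":[1.2,-1,45],"jaw":30},
    {"dr":[0,0,0],"slide":[1.2,-1,45],"jaw":10},
    {"dr":[0,0,0],"slide":[1.2,-1,45],"jaw":8},
    {"dr":[0,0,0],"slide":[1.2,-1,45],"jaw":8},
    {"dr":[0,0,0],"slide":[1.2,-1,45],"jaw":8}
  ]
}}

```text
clock: 4.2
position: [561.4, -4.9, 105.9]
ee_rot: [-0.054, 0.999, 0.0, 0.001]
contact_force: [0.3, -0.4, 1.5]
gripper_width: 12.2
grasp_force: 58.5
```

>>> {"op": "step_arm", "data": {
  "motion": [
    {"dr":[0,0,0],"slide":[0,0,-15],"jaw":8},
    {"dr":[0,0,0],"slide":[0,0,-40],"jaw":8},
    {"dr":[0,0,0],"slide":[0,0,-75],"jaw":8},
    {"dr":[0,0,0],"slide":[0,0,-95],"jaw":8},
    {"dr":[0,0,0],"slide":[0,0,-95],"jaw":8},
    {"dr":[0,0,-0.5],"slide":[8,-40,-95],"jaw":8},
    {"dr":[0,0,-1.0],"slide":[16,-80,-95],"jaw":8},
    {"dr":[0,0,-1.5],"slide":[32,-120,-95],"jaw":8}
  ]
}}

```text
clock: 5.2
position: [541.2, -128.7, 199.0]
ee_rot: [-0.159, 0.987, 0.0, -0.001]
contact_force: [0.8, -0.4, -1.0]
gripper_width: 11.7
grasp_force: 58.6
```

```bash
python3 - <<'E'
from h import *
s=arm.read_state()
print(s['clock'],s['position'],yaw(s),s['contact_force'],s['gripper_width'],totool(s,[485,-268.5,110]))
E
```

```text
5.2 [ 541.20436176 -128.66387226  198.9674939 ] [-161.68908973  108.31078755] [ 0.78763335 -0.36356615 -1.01908429] 11.705450186683295 [  97.09666245 -115.18509005   89.06694698]
```

>>> {"op": "step_arm", "data": {
  "motion": [
    {"dr":[0,0,-0.4],"slide":[30,-35,0],"jaw":8},
    {"dr":[0,0,-0.8],"slide":[60,-70,0],"jaw":8},
    {"dr":[0,0,-0.96],"slide":[85,-100,10],"jaw":8},
    {"dr":[0,0,-0.96],"slide":[97,-115,30],"jaw":8},
    {"dr":[0,0,-0.96],"slide":[97,-115,60],"jaw":8},
    {"dr":[0,0,-0.96],"slide":[97,-115,85],"jaw":8},
    {"dr":[0,0,-0.96],"slide":[97,-115,85],"jaw":8},
    {"dr":[0,0,-0.96],"slide":[97,-115,85],"jaw":8}
  ]
}}

```text
clock: 6.2
position: [486.1, -267.4, 115.8]
ee_rot: [-0.224, 0.975, -0.0, 0.0]
contact_force: [0.3, 0.9, -0.1]
gripper_width: 11.8
grasp_force: 58.6
```

```bash
python3 - <<'E'
from h import *
import pickle
s=arm.read_state();im=optics.get_image('wrist');pickle.dump(s,open('s3.pkl','wb'))
print(s['clock'],s['position'],yaw(s),s['contact_force'],totool(s,[485,-268.5,22]))
cv2.imwrite('pics/w3.png',cv2.resize(im[70:370,120:520],None,fx=2,fy=2,interpolation=cv2.INTER_CUBIC))
E
```

```text
6.2 [ 486.0516631  -267.36174953  115.80373866] [-154.13866797  115.86132619] [ 0.26078827  0.93657385 -0.07391143] [ 1.45890915 -0.50973756 93.80380987]
```

View pics/w3.png

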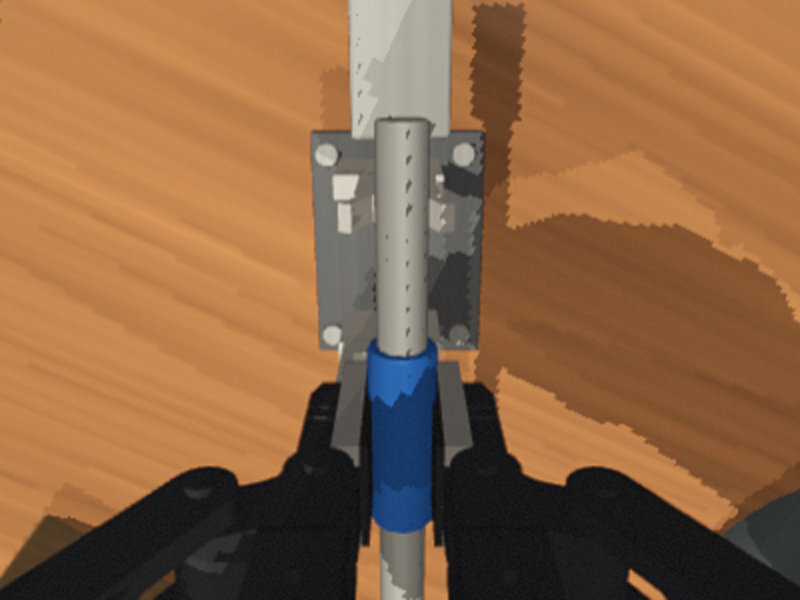

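Scraper held straight over the rest; bolts at (327,155), (464,154), (333,336), (460,334), and the rod's near edges at u≈376–429 with its sleeve from v=347 to v=525.

```bash
python3 - <<'E'
from h import *
import pickle
s=pickle.load(open('s3.pkl','rb'))
f=lambda L:[(120+a/2-.25,70+b/2-.25) for a,b in L]
a=lambda p,q:np.degrees(np.arctan2(*(q-p)[1::-1]))
b=p2w('wrist',f([(327,155),(464,154),(333,336),(460,334)]),8,s);print(b.round(1),b.mean(0),a(b[0],b[2]),a(b[1],b[3]))
r=p2w('wrist',f([(402.5,120),(403,347),(403,525)]),[138,138,138],s);print(r.round(1),a(r[0],r[1]),(r[1]+r[2])/2)
M=R.from_quat(s['ee_rot']).as_matrix()
print('bolts tool',((b-s['position'])@M).round(1), 'rod tool',((r-s['position'])@M).round(1))
E
```

```text
[[ 464.9 -307.6    8. ]
 [ 442.7 -262.6    8. ]
 [ 530.1 -276.     8. ]
 [ 507.3 -230.8    8. ]] [ 486.2778918  -269.24956982    8.        ] 25.84151563580629 26.249316297990216
[[ 427.3 -295.5  138. ]
 [ 466.3 -276.5  138. ]
 [ 504.  -258.1  138. ]] 26.044030156472086 [ 485.17589394 -267.28429959  138.        ]
bolts tool [[ 36.5 -26.9 107.8]
 [ 36.9  23.2 107.8]
 [-35.9 -26.9 107.8]
 [-35.   23.7 107.8]] rod tool [[ 65.2   0.3 -22.2]
 [ 21.7   0.4 -22.2]
 [-20.2   0.5 -22.2]]
```

>>> {"op": "step_arm", "data": {
  "motion": [
    {"dr":[0,0,0],"slide":[0.5,-1.5,10],"jaw":8},
    {"dr":[0,0,0],"slide":[0.5,-1.5,30],"jaw":8},
    {"dr":[0,0,0],"slide":[0.5,-1.5,45],"jaw":8},
    {"dr":[0,0,0],"slide":[0.5,-1.5,52],"jaw":8},
    {"dr":[0,0,0],"slide":[0.5,-1.5,58],"jaw":8},
    {"dr":[0,0,0],"slide":[0.5,-1.5,64],"jaw":8},
    {"dr":[0,0,0],"slide":[0.5,-1.5,70],"jaw":8},
    {"dr":[0,0,0],"slide":[0.5,-1.5,70],"jaw":8}
  ]
}}

```text
clock: 7.25
position: [486.1, -268.9, 45.4]
ee_rot: [-0.224, 0.975, -0.0, 0.0]
contact_force: [0.1, -0.1, 0.4]
gripper_width: 12.0
grasp_force: 58.7
```

```bash
python3 - <<'E'
from h import *
s=arm.read_state()
print(s['clock'],s['position'],yaw(s),s['contact_force'],s['wrist_torque'],totool(s,[485,-268.5,22]))
E
```

```text
7.25 [ 486.0991218  -268.91282662   45.35641031] [-154.15049421  115.84950322] [ 0.0722576  -0.14633165  0.43715861] [ 0.10882125 -0.05548573  0.05376142] [ 0.81242345  0.85820325 23.3560239 ]
```

>>> {"op": "step_arm", "data": {
  "motion": [
    {"dr":[0,0,0],"slide":[0,0,4],"jaw":8},
    {"dr":[0,0,0],"slide":[0,0,8],"jaw":8},
    {"dr":[0,0,0],"slide":[0,0,12],"jaw":8},
    {"dr":[0,0,0],"slide":[0,0,16],"jaw":8},
    {"dr":[0,0,0],"slide":[0,0,20],"jaw":8},
    {"dr":[0,0,0],"slide":[0,0,23.5],"jaw":8},
    {"dr":[0,0,0],"slide":[0,0,24],"jaw":8},
    {"dr":[0,0,0],"slide":[0,0,24],"jaw":8}
  ]
}}

```text
clock: 8.25
position: [485.8, -268.8, 21.8]
ee_rot: [-0.224, 0.975, 0.0, -0.0]
contact_force: [-2.1, 1.5, 5.5]
gripper_width: 12.1
grasp_force: 59.5
```

```bash
python3 - <<'E'
from h import *
s=arm.read_state();im=optics.get_image('wrist')
print(s['clock'],s['position'],yaw(s),s['contact_force'],s['wrist_torque'])
cv2.imwrite('pics/w4.png',im[70:370,120:520])
E
```

```text
8.25 [ 485.77652533 -268.80657051   21.79169227] [-154.15507303  115.84492566] [-2.11066025  1.51187198  5.47845354] [0.71357105 0.53510024 0.05767474]
```

>>> {"op": "step_arm", "data": {
  "motion": [
    {"dr":[0,0,0],"slide":[0,0,1],"jaw":8},
    {"dr":[0,0,0],"slide":[0,0,1.5],"jaw":8},
    {"dr":[0,0,0],"slide":[0,0,2],"jaw":8},
    {"dr":[0,0,0],"slide":[0,0,2],"jaw":8},
    {"dr":[0,0,0],"slide":[0,0,2],"jaw":8},
    {"dr":[0,0,0],"slide":[0,0,2],"jaw":8},
    {"dr":[0,0,0],"slide":[0,0,2],"jaw":8},
    {"dr":[0,0,0],"slide":[0,0,2],"jaw":8}
  ]
}}

```text
clock: 9.3
position: [485.9, -268.8, 21.6]
ee_rot: [-0.224, 0.975, -0.0, -0.0]
contact_force: [-4.7, 5.3, 15.6]
gripper_width: 11.9
grasp_force: 60.5
```

```bash
python3 - <<'E'
from h import *
s=arm.read_state();im=optics.get_image('wrist')
print(s['clock'],s['position'],yaw(s),s['contact_force'],s['wrist_torque'])
sc=optics.get_image('scene'); u,v=w2p('scene',[[486,-269,45]])[0].astype(int);print(u,v)
a=cv2.resize(im[60:360,120:520],(400,300));b=cv2.resize(sc[v-38:v+37,u-50:u+50],(400,300),interpolation=cv2.INTER_CUBIC)
cv2.imwrite('pics/w5.png',np.hstack([a,b]))
E
```

```text
9.3 [ 485.86558757 -268.82634108   21.56906127] [-154.11572795  115.88427685] [-4.71006621  5.34033058 15.56404722] [1.35824079 1.31838578 0.04190478]
247 262
```

View pics/w5.png

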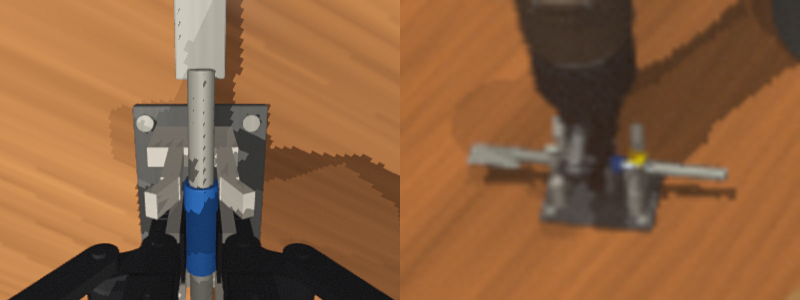

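Reads home: stiff contact at axis height 41 mm, and the yellow jaw lies over the rod at (640,158). I'll let go and rise.

>>> {"op": "step_arm", "data": {
  "motion": [
    {"dr":[0,0,0],"slide":[0,0.7,-1.6],"jaw":8},
    {"dr":[0,0,0],"slide":[0,0.7,-1.6],"jaw":20},
    {"dr":[0,0,0],"slide":[0,0.7,-1.6],"jaw":40},
    {"dr":[0,0,0],"slide":[0,0.7,-1.6],"jaw":40},
    {"dr":[0,0,0],"slide":[0,0.7,-20],"jaw":40},
    {"dr":[0,0,0],"slide":[0,0.7,-60],"jaw":40},
    {"dr":[0,0,0],"slide":[0,0.7,-110],"jaw":40},
    {"dr":[0,0,0],"slide":[0,0.7,-160],"jaw":40}
  ]
}}

```text
clock: 10.4
position: [485.3, -268.1, 180.5]
ee_rot: [-0.224, 0.975, 0.0, -0.0]
contact_force: [0.7, -0.3, 0.0]
gripper_width: 39.9
grasp_force: 0.0
```

```bash
python3 - <<'E'
from h import *
import pickle
s=arm.read_state();im=optics.get_image('wrist');pickle.dump(s,open('s6.pkl','wb'))
print(s['clock'],s['position'],yaw(s),s['contact_force'])
u,v=w2p('wrist',[[485,-268,40]],s)[0].astype(int);print(u,v)
sc=optics.get_image('scene'); u2,v2=w2p('scene',[[486,-269,45]])[0].astype(int)
a=cv2.resize(im[v-75:v+75,u-65:u+65],(520,600),interpolation=cv2.INTER_CUBIC);b=cv2.resize(sc[v2-75:v2+75,u2-35:u2+35],(280,600),interpolation=cv2.INTER_CUBIC)
cv2.imwrite('pics/w6.png',np.hstack([a,b]))
print('to lid',totool(s,[494,254,160]))
E
```

```text
10.4 [ 485.31487956 -268.1420887   180.48400199] [-154.16139335  115.83859311] [ 0.72041661 -0.30111739  0.03543324]
320 183
to lid [-235.39811304  466.14764439   20.53018385]
```

View pics/w6.png

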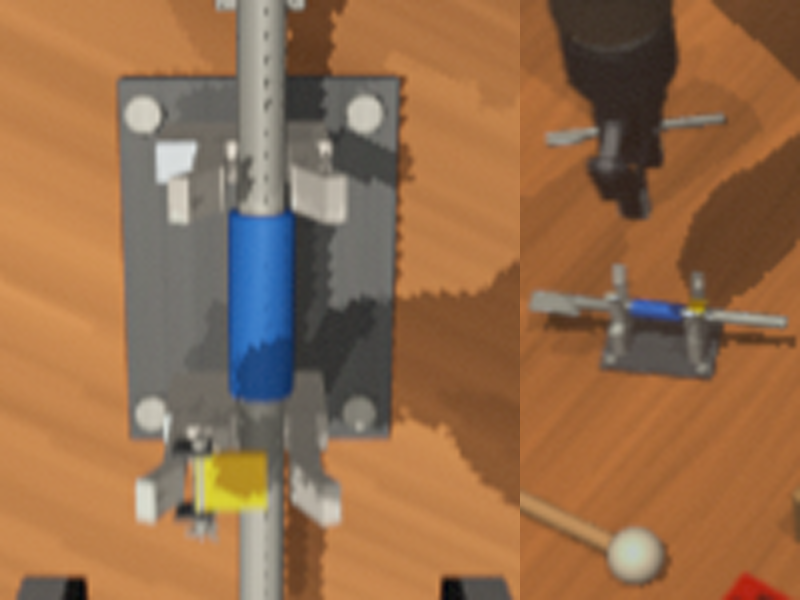

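Jaw closed over the rod (yellow at (235,480)), sleeve centred between the forks, scraper home. Next I move to the lid.

>>> {"op": "step_arm", "data": {
  "motion": [
    {"dr":[0,0,0.6],"slide":[-26,52,0],"jaw":60},
    {"dr":[0,0,1.3],"slide":[-52,104,0],"jaw":60},
    {"dr":[0,0,2.0],"slide":[-78,156,0],"jaw":60},
    {"dr":[0,0,2.7],"slide":[-104,208,0],"jaw":60},
    {"dr":[0,0,3.4],"slide":[-130,260,0],"jaw":60},
    {"dr":[0,0,4.1],"slide":[-156,312,0],"jaw":60},
    {"dr":[0,0,4.7],"slide":[-182,364,0],"jaw":60},
    {"dr":[0,0,5.1],"slide":[-208,416,0],"jaw":60}
  ]
}}

```text
clock: 11.5
position: [491.1, 198.8, 178.9]
ee_rot: [0.131, 0.991, -0.0, -0.0]
contact_force: [1.0, -0.8, 1.1]
gripper_width: 59.4
grasp_force: 0.0
```

```bash
python3 - <<'E'
from h import *
s=arm.read_state()
print(s['clock'],s['position'],yaw(s),totool(s,[494,254,160]))
E
```

```text
11.5 [491.07188518 198.78315497 178.86974173] [164.93510311  74.93510578] [11.52059126 54.08495215 18.85828499]
```

>>> {"op": "step_arm", "data": {
  "motion": [
    {"dr":[0,0,0],"slide":[6,27,5],"jaw":50},
    {"dr":[0,0,0],"slide":[11.5,54,10],"jaw":50},
    {"dr":[0,0,0],"slide":[11.5,54,18],"jaw":50},
    {"dr":[0,0,0],"slide":[11.5,54,18],"jaw":50},
    {"dr":[0,0,0],"slide":[11.5,54,18],"jaw":50},
    {"dr":[0,0,0],"slide":[11.5,54,18],"jaw":50},
    {"dr":[0,0,0],"slide":[11.5,54,18],"jaw":50},
    {"dr":[0,0,0],"slide":[11.5,54,18],"jaw":50}
  ]
}}

```text
clock: 12.5
position: [494.4, 251.9, 161.6]
ee_rot: [0.13, 0.991, 0.0, 0.0]
contact_force: [0.3, 0.3, -0.4]
gripper_width: 49.9
grasp_force: 0.0
```

```bash
python3 - <<'E'
from h import *
import pickle
s=arm.read_state();im=optics.get_image('wrist');pickle.dump(s,open('s7.pkl','wb'))
print(s['clock'],s['position'],yaw(s))
cv2.imwrite('pics/w7.png',cv2.resize(im[40:340,120:520],None,fx=2,fy=2,interpolation=cv2.INTER_CUBIC))
E
```

```text
12.5 [494.3903408  251.87443692 161.55177515] [165.01761347  75.01761834]
```

View pics/w7.png

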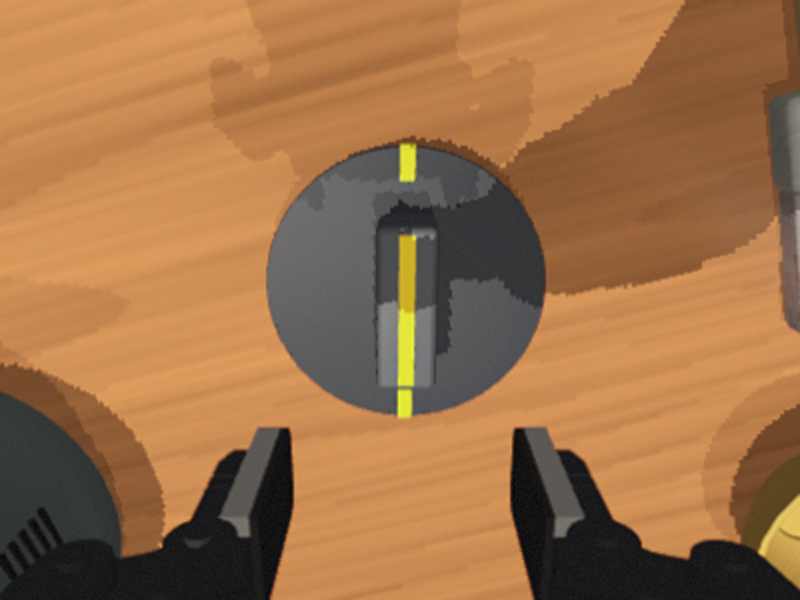

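Lid seen clearly: pointer outer ends at (408,144) and (405,417), flange left and right edges at u=267 and 546, wing line from (408,235) to (406,387).

```bash
python3 - <<'E'
from h import *
import pickle
s=pickle.load(open('s7.pkl','rb'))
f=lambda L:[(120+a/2-.25,40+b/2-.25) for a,b in L]
a=lambda p,q:np.degrees(np.arctan2(*(q-p)[1::-1]))
r=p2w('wrist',f([(408,144),(404.5,417),(267,278),(546,278)]),20,s);print(r.round(1),a(r[0],r[1]),(r[0]+r[1])/2,(r[2]+r[3])/2)
w=p2w('wrist',f([(407.5,235),(406,387)]),52,s);print(w.round(1),a(w[0],w[1]),w.mean(0))
print(totool(s,[*((r[0]+r[1])/2)[:2],22]))
E
```

```text
[[437.5 270.8  20. ]
 [554.4 238.3  20. ]
 [475.8 198.4  20. ]
 [506.6 313.5  20. ]] -15.540706515925217 [495.92073501 254.51012593  20.        ] [491.16733661 255.95363519  20.        ]
[[467.  262.4  52. ]
 [526.3 246.1  52. ]] -15.355530853155154 [496.64063461 254.2906917   52.        ]
[ -0.76543717   2.88925454 139.55304807]
```

>>> {"op": "step_arm", "data": {
  "motion": [
    {"dr":[0,0,0.06],"slide":[-0.8,2.8,20],"jaw":50},
    {"dr":[0,0,0.06],"slide":[-0.8,2.8,60],"jaw":50},
    {"dr":[0,0,0.06],"slide":[-0.8,2.8,100],"jaw":50},
    {"dr":[0,0,0.06],"slide":[-0.8,2.8,125],"jaw":50},
    {"dr":[0,0,0.06],"slide":[-0.8,2.8,137],"jaw":50},
    {"dr":[0,0,0.06],"slide":[-0.8,2.8,137],"jaw":50},
    {"dr":[0,0,0.06],"slide":[-0.8,2.8,137],"jaw":50},
    {"dr":[0,0,0.06],"slide":[-0.8,2.8,137],"jaw":50}
  ]
}}

```text
clock: 13.55
position: [496.4, 255.1, 25.5]
ee_rot: [0.134, 0.991, 0.001, 0.001]
contact_force: [-0.7, -0.1, -0.4]
gripper_width: 50.2
grasp_force: 0.0
```

```bash
python3 - <<'E'
from h import *
s=arm.read_state()
print(s['clock'],s['position'],yaw(s),totool(s,[496,254.4,24]),s['contact_force'])
E
```

```text
13.55 [496.40194852 255.05856342  25.50515376] [164.56312434  74.56327888] [ 0.21414915 -0.74485448  1.50335897] [-0.68281766 -0.13629895 -0.44449221]
```

>>> {"op": "step_arm", "data": {
  "motion": [
    {"dr":[0,0,0],"slide":[0,-0.5,1.0],"jaw":40},
    {"dr":[0,0,0],"slide":[0,-0.5,1.0],"jaw":25},
    {"dr":[0,0,0],"slide":[0,-0.5,1.0],"jaw":18},
    {"dr":[0,0,0],"slide":[0,-0.5,1.0],"jaw":18},
    {"dr":[0,0,0],"slide":[0,-0.5,1.0],"jaw":18},
    {"dr":[0,0,0],"slide":[0,-0.5,1.0],"jaw":18},
    {"dr":[0,0,0],"slide":[0,-0.5,-10],"jaw":18},
    {"dr":[0,0,0],"slide":[0,-0.5,-40],"jaw":18}
  ]
}}

```text
clock: 14.55
position: [494.2, 252.9, 63.0]
ee_rot: [0.135, 0.991, -0.002, -0.002]
contact_force: [-0.1, 1.2, -1.6]
gripper_width: 23.2
grasp_force: 59.8
```

```bash
python3 - <<'E'
from h import *
s=arm.read_state()
print(s['clock'],s['position'],yaw(s),s['contact_force'],s['gripper_width'],s['grasp_force'])
print(totool(s,[561.4,1.6,210]))
E
```

```text
14.55 [494.22652752 252.90934079  62.95884223] [164.51947561  74.52026886] [-0.05765879  1.20513207 -1.60533397] 23.248617235542312 59.75254476070404
[-131.33658981 -224.89093237 -146.50778467]
```

>>> {"op": "step_arm", "data": {
  "motion": [
    {"dr":[0,0,0],"slide":[0,0,-40],"jaw":18},
    {"dr":[0,0,0],"slide":[0,0,-90],"jaw":18},
    {"dr":[0,0,-0.5],"slide":[-15,-25,-135],"jaw":18},
    {"dr":[0,0,-1.1],"slide":[-38,-65,-146],"jaw":18},
    {"dr":[0,0,-1.7],"slide":[-64,-110,-146],"jaw":18},
    {"dr":[0,0,-2.3],"slide":[-90,-155,-146],"jaw":18},
    {"dr":[0,0,-2.9],"slide":[-116,-200,-146],"jaw":18},
    {"dr":[0,0,-3.5],"slide":[-131,-225,-146],"jaw":18}
  ]
}}

```text
clock: 15.55
position: [561.6, -0.0, 209.9]
ee_rot: [-0.11, 0.994, 0.0, -0.001]
contact_force: [1.4, -0.2, -1.1]
gripper_width: 23.0
grasp_force: 59.8
```

```bash
python3 - <<'E'
from h import *
import pickle
s=arm.read_state();im=optics.get_image('wrist');s=arm.read_state();pickle.dump(s,open('s8.pkl','wb'))
print(s['clock'],s['position'],yaw(s),s['contact_force'],s['gripper_width'])
print(totool(s,[561.2,1.6,160]))
cv2.imwrite('pics/w8.png',cv2.resize(im[0:300,120:520],None,fx=2,fy=2,interpolation=cv2.INTER_CUBIC))
E
```

```text
15.6 [562.13948076  -2.00939226 209.85064759] [-167.39723928  102.602829  ] [ 1.14881586 -1.0323322  -2.20176888] 22.999032892729108
[ 0.04986953  3.76469272 49.84798897]
```

View pics/w8.png

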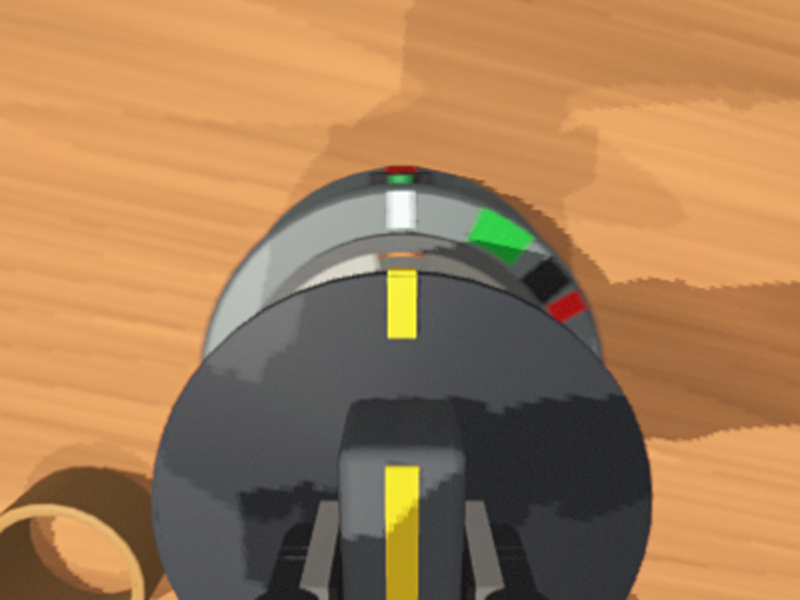

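The pointer at (402,300) lines up with the white mark at (401,210). I'll partly descend and let it settle.

>>> {"op": "step_arm", "data": {
  "motion": [
    {"dr":[0,0,0],"slide":[0,0,10],"jaw":18},
    {"dr":[0,0,0],"slide":[0,0,25],"jaw":18},
    {"dr":[0,0,0],"slide":[0,0,40],"jaw":18},
    {"dr":[0,0,0],"slide":[0,0,50],"jaw":18},
    {"dr":[0,0,0],"slide":[0,0,50],"jaw":18},
    {"dr":[0,0,0],"slide":[0,0,50],"jaw":18},
    {"dr":[0,0,0],"slide":[0,0,50],"jaw":18},
    {"dr":[0,0,0],"slide":[0,0,50],"jaw":18}
  ]
}}

```text
clock: 16.6
position: [562.2, 2.3, 160.8]
ee_rot: [-0.109, 0.994, 0.0, 0.0]
contact_force: [0.0, 0.1, -1.0]
gripper_width: 22.9
grasp_force: 59.8
```

```bash
python3 - <<'E'
from h import *
s=arm.read_state()
print(s['clock'],s['position'],yaw(s),s['contact_force'],s['wrist_torque'],totool(s,[561.2,1.6,130.5]))
E
```

```text
16.6 [562.24303973   2.29868003 160.76994442] [-167.44873344  102.55126935] [ 0.01004312  0.08376527 -1.03368677] [-0.02583106 -0.0538605   0.00714422] [ 1.19925865 -0.45683595 30.26877435]
```

>>> {"op": "step_arm", "data": {
  "motion": [
    {"dr":[0,0,0],"slide":[1.1,-0.5,4],"jaw":18},
    {"dr":[0,0,0],"slide":[1.1,-0.5,9],"jaw":18},
    {"dr":[0,0,0],"slide":[1.1,-0.5,13],"jaw":18},
    {"dr":[0,0,0],"slide":[1.1,-0.5,16],"jaw":18},
    {"dr":[0,0,0],"slide":[1.1,-0.5,19],"jaw":18},
    {"dr":[0,0,0],"slide":[1.1,-0.5,22],"jaw":18},
    {"dr":[0,0,0],"slide":[1.1,-0.5,25],"jaw":18},
    {"dr":[0,0,0],"slide":[1.1,-0.5,26],"jaw":18}
  ]
}}

```text
clock: 17.6
position: [560.9, 1.5, 134.0]
ee_rot: [-0.109, 0.994, 0.0, -0.0]
contact_force: [0.7, -0.6, -1.8]
gripper_width: 22.9
grasp_force: 59.8
```

```bash
python3 - <<'E'
from h import *
s=arm.read_state()
print(s['clock'],s['position'],yaw(s),s['contact_force'],s['wrist_torque'],totool(s,[561.2,1.6,130.5]))
E
```

```text
17.6 [560.93792416   1.5261907  134.03839057] [-167.4486348   102.55136406] [ 0.7338525  -0.62171413 -1.80192802] [ 0.01199486  0.03944596 -0.06653252] [-0.27328063  0.01491809  3.53828129]
```

>>> {"op": "step_arm", "data": {
  "motion": [
    {"dr":[0,0,0],"slide":[0,0,1],"jaw":18},
    {"dr":[0,0,0],"slide":[0,0,2],"jaw":18},
    {"dr":[0,0,0],"slide":[0,0,3],"jaw":18},
    {"dr":[0,0,0],"slide":[0,0,4],"jaw":18},
    {"dr":[0,0,0],"slide":[0,0,4.5],"jaw":18},
    {"dr":[0,0,0],"slide":[0,0,4.5],"jaw":18},
    {"dr":[0,0,0],"slide":[0,0,4.5],"jaw":18},
    {"dr":[0,0,0],"slide":[0,0,4.5],"jaw":18}
  ]
}}

```text
clock: 18.6
position: [561.1, 1.6, 129.8]
ee_rot: [-0.109, 0.994, 0.0, 0.0]
contact_force: [-0.2, -0.2, -2.0]
gripper_width: 23.1
grasp_force: 59.9
```

```bash
python3 - <<'E'
from h import *
s=arm.read_state()
print(s['clock'],s['position'],yaw(s),s['contact_force'],s['wrist_torque'])
E
```

```text
18.6 [561.0588919    1.55154718 129.82243623] [-167.4453712   102.55462883] [-0.22396666 -0.1855372  -2.03793621] [ 0.02850344  0.02183133 -0.0332078 ]
```

>>> {"op": "step_arm", "data": {
  "motion": [
    {"dr":[0,0,0],"slide":[0,0,0.5],"jaw":18},
    {"dr":[0,0,0],"slide":[0,0,1],"jaw":18},
    {"dr":[0,0,0],"slide":[0,0,1.5],"jaw":18},
    {"dr":[0,0,0],"slide":[0,0,2],"jaw":18},
    {"dr":[0,0,0],"slide":[0,0,2],"jaw":18},
    {"dr":[0,0,0],"slide":[0,0,2],"jaw":18},
    {"dr":[0,0,0],"slide":[0,0,2],"jaw":18},
    {"dr":[0,0,0],"slide":[0,0,2],"jaw":18}
  ]
}}

```text
clock: 19.6
position: [561.1, 1.6, 129.7]
ee_rot: [-0.11, 0.994, -0.0, 0.0]
contact_force: [-4.6, 2.0, 8.2]
gripper_width: 22.9
grasp_force: 61.4
```

```bash
python3 - <<'E'
from h import *
s=arm.read_state()
print(s['clock'],s['position'],yaw(s),s['contact_force'],s['wrist_torque'])
E
```

```text
19.6 [561.12120318   1.55966267 129.71381556] [-167.41287322  102.58710485] [-4.58093973  1.9694443   8.20201548] [ 0.36761616  1.31841814 -0.01530252]
```

Lid is fully down: stiff contact at TCP z 129.7. Next, turn clockwise.

>>> {"op": "step_arm", "data": {
  "motion": [
    {"dr":[0,0,0],"slide":[0,0,-1.4],"jaw":18},
    {"dr":[0,0,0.3],"slide":[0,0,-1.4],"jaw":18},
    {"dr":[0,0,0.6],"slide":[0,0,-1.4],"jaw":18},
    {"dr":[0,0,1.0],"slide":[0,0,-1.4],"jaw":18},
    {"dr":[0,0,1.4],"slide":[0,0,-1.4],"jaw":18},
    {"dr":[0,0,1.8],"slide":[0,0,-1.4],"jaw":18},
    {"dr":[0,0,2.0],"slide":[0,0,-1.4],"jaw":18},
    {"dr":[0,0,2.0],"slide":[0,0,-1.4],"jaw":18}
  ]
}}

```text
clock: 20.6
position: [561.5, 0.9, 129.7]
ee_rot: [0.03, 1.0, -0.0, 0.001]
contact_force: [-0.7, -5.4, 3.6]
gripper_width: 23.1
grasp_force: 60.6
```

```bash
python3 - <<'E'
from h import *
s=arm.read_state()
print(s['clock'],s['position'],yaw(s),s['contact_force'],s['wrist_torque'])
E
```

```text
20.6 [561.53879822   0.94792161 129.74480151] [176.58808982  86.58803729] [-0.66498596 -5.43755803  3.55529043] [-1.24805157  0.03514718  0.10012253]
```

>>> {"op": "step_arm", "data": {
  "motion": [
    {"dr":[0,0,0.3],"slide":[0,-0.6,0],"jaw":18},
    {"dr":[0,0,0.6],"slide":[0,-0.6,0],"jaw":18},
    {"dr":[0,0,0.9],"slide":[0,-0.6,0],"jaw":18},
    {"dr":[0,0,1.2],"slide":[0,-0.6,0],"jaw":18},
    {"dr":[0,0,1.5],"slide":[0,-0.6,0],"jaw":18},
    {"dr":[0,0,1.75],"slide":[0,-0.6,0],"jaw":18},
    {"dr":[0,0,1.75],"slide":[0,-0.6,0],"jaw":18},
    {"dr":[0,0,1.75],"slide":[0,-0.6,0],"jaw":18}
  ]
}}

```text
clock: 21.6
position: [561.5, 0.7, 129.7]
ee_rot: [0.152, 0.988, -0.0, 0.001]
contact_force: [-0.5, -4.6, 6.5]
gripper_width: 23.0
grasp_force: 60.8
```

```bash
python3 - <<'E'
from h import *
s=arm.read_state();im=optics.get_image('wrist')
print(s['clock'],s['position'],yaw(s),s['contact_force'],s['wrist_torque'],s['gripper_width'],s['grasp_force'])
cv2.imwrite('pics/w9.png',cv2.resize(im[0:300,120:520],None,fx=1.5,fy=1.5))
E
```

```text
21.6 [561.53676343   0.66707231 129.73491371] [162.5591736  72.5591761] [-0.53007939 -4.60122896  6.4826936 ] [-1.24642644  0.0569899   0.06798514] 23.036309365557287 60.789806842803955
```

View pics/w9.png

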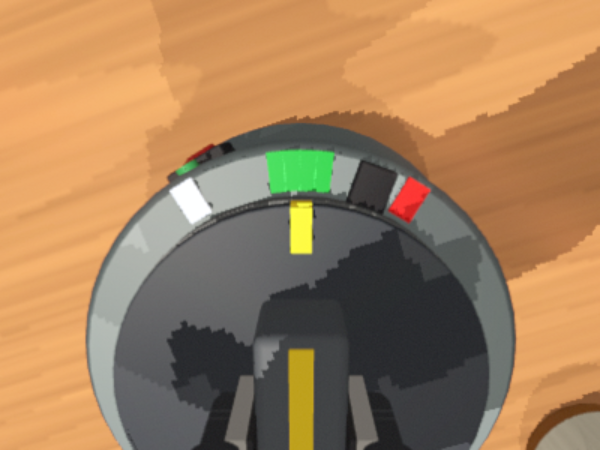

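The yellow pointer (301,228) points at the middle of the green mark (300,172), and the lid is gripped and home. Handing in.

```bash
python3 -c "
from bench import arm
print(arm.job_done())"
```

```text
the job is handed in; nothing more can be done
None
```

The scraper is parked in the rest with the jaw closed over it, and the lid is down in the collar, turned to the middle of the green mark and still gripped. I handed the job in at about 22 s; the hand-in returned no verdict.

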